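# Set out the stone puzzle: square the tray, find the full tin, hold it ready

## Task

Slide the plywood puzzle tray home into the corner of the clamped pine rail, square and flush against both the rail and its end stop. Then find by feel which of the three identical tins is the heaviest, the one full of stone pieces, and finish while holding it up, upright and still, over the middle of the tray with its base about 15 cm above the table, so that it is ready to be opened and poured; do not put it down or let go. Leave the other two tins standing on the table, knock no tin over, and leave the saucer, the magnifier and the stack of lids where they are.

Things in the scene. Friction and masses are not known exactly. Their poses are not given: they have to be found in the camera images.
- fence: fixed L of pine rail at the far table edge, 32 mm wide, 30 mm high; place and yaw (to 5 degrees) vary. Origin: inner corner of the L, on the table. Own x points at the long rail (away from the robot), y at the end stop (robot's left), z up. Rail's inner face: own x = 0, from y = 0 to -308 mm. End stop's inner face: own y = 0, from x = 0 to -120 mm
- fence_clamp (a point): middle of the top of the steel C-clamp's jaw that holds the long rail down: 18 mm wide, 54 mm above the table, at own y = -130 mm of the fence and from own x = 8 mm outwards over the table's edge; fixed
- tray: loose shallow open plywood tray, 140 mm (own x) by 180 mm (own y), 18 mm high, walls 8 mm thick, inner floor 5 mm up, about 0.3 kg, four flat pieces fixed on the floor. Origin: centre of its underside. Starts within 80 mm of home along each fence axis, turned up to 15 degrees from the fence; home, its +x side touches the long rail, its +y side the end stop, origin at fence x = -70, y = -90 mm
- tray_far_left (a point): bottom outer corner of the tray at own (+70, +90) mm; home, it lies in the fence's inner corner
- tray_far_right (a point): bottom outer corner of the tray at own (+70, -90) mm; home, it touches the long rail
- tray_near_left (a point): bottom outer corner of the tray at own (-70, +90) mm; home, its own y in the fence frame is 0 (it stands 20 mm past the end of the stop)
- tin_a: closed round steel tin, 64 mm diameter, 90 mm high, upright, straight side, lid stuck fast. Origin: centre of its underside, z up. The three tins look exactly alike; two weigh 150 to 250 g each, the heaviest 380 to 520 g; it may stand in any of the three places
- tin_b: closed round steel tin like tin_a in every visible way; origin at the centre of its underside
- tin_c: closed round steel tin like tin_a in every visible way; origin at the centre of its underside
- saucer: loose blue-glazed porcelain saucer, 140 mm across, 20 mm high; origin: centre of its underside. Leave alone
- magnifier: loose folding brass pocket magnifier lying flat, about 115 mm long, 10 mm high; origin: underside, near its middle. Leave alone
- lid_0: lowest of a stack of three loose round tin lids, each 100 mm across and 12 mm high; origin: centre of its underside. Leave alone
- lid_1: middle lid of the stack. Leave alone
- lid_2: top lid of the stack, its top 36 mm above the table. Leave alone
Things that resemble listed ones, but are neither listed nor needed, are in the scene too. Of the things that look like the tray, the largest one is meant.

How it is judged (in metres and radians):
On the way, in this order (a step that is already met when the one before it is completed fails the run):
1. the tray is square and flush in the corner: no gap over 3 mm to the rail or to the end stop (x of tray_far_left in the frame of fence between -0.003 and 0.003 m and x of tray_far_right in the frame of fence above -0.003 m and y of tray_far_left in the frame of fence between -0.003 and 0.003 m and y of tray_near_left in the frame of fence above -0.003 m and height (world z) of tray below 0.003 m), for 0.2 s.
2. then the heaviest tin is held in the fingers over the tray, its base above 10 cm, the tins left behind each weighing under 3 N on what they stand on (((height (world z) of tin_a above 0.1 m and horizontal distance between tin_a and tray below 0.06 m and contact force between tin_a and the fingers above 1 N and contact force between each of tin_b, tin_c and anything else below 3 N) or (height (world z) of tin_b above 0.1 m and horizontal distance between tin_b and tray below 0.06 m and contact force between tin_b and the fingers above 1 N and contact force between each of tin_a, tin_c and anything else below 3 N) or (height (world z) of tin_c above 0.1 m and horizontal distance between tin_c and tray below 0.06 m and contact force between tin_c and the fingers above 1 N and contact force between each of tin_a, tin_b and anything else below 3 N))), for 0.2 s.
At the end, for the whole second after the job is handed in: Tray flat on the table, gaps to rail and stop under 3 mm; heaviest tin held still by the fingers alone, within 11 degrees of upright, base 10 to 22 cm above the table, axis within 40 mm of the tray's middle; the other two upright and at rest on the table, each weighing under 3 N on it (all of step 1 and ((contact force between tin_a and the fingers above 1 N and height (world z) of tin_a between 0.1 and 0.22 m and horizontal distance between tin_a and tray below 0.04 m and angle between tin_a's own z axis and vertical below 0.2 rad and linear speed of tin_a below 0.03 m/s and contact force between tin_a and tray below 0.1 N and contact force between tin_a and tin_b below 0.1 N and height (world z) of tin_b between -0.004 and 0.004 m and angle between each of tin_b, tin_c's own z axis and vertical below 0.05 rad and linear speed of each of tin_b, tin_c below 0.02 m/s and contact force between tin_a and tin_c below 0.1 N and height (world z) of tin_c between -0.004 and 0.004 m and contact force between each of tin_b, tin_c and anything else below 3 N) or (contact force between tin_b and the fingers above 1 N and height (world z) of tin_b between 0.1 and 0.22 m and horizontal distance between tin_b and tray below 0.04 m and angle between tin_b's own z axis and vertical below 0.2 rad and linear speed of tin_b below 0.03 m/s and contact force between tin_b and tray below 0.1 N and contact force between tin_b and tin_a below 0.1 N and height (world z) of tin_a between -0.004 and 0.004 m and angle between each of tin_a, tin_c's own z axis and vertical below 0.05 rad and linear speed of each of tin_a, tin_c below 0.02 m/s and contact force between tin_b and tin_c below 0.1 N and height (world z) of tin_c between -0.004 and 0.004 m and contact force between each of tin_a, tin_c and anything else below 3 N) or (contact force between tin_c and the fingers above 1 N and height (world z) of tin_c between 0.1 and 0.22 m and horizontal distance between tin_c and tray below 0.04 m and angle between tin_c's own z axis and vertical below 0.2 rad and linear speed of tin_c below 0.03 m/s and contact force between tin_c and tray below 0.1 N and contact force between tin_c and tin_a below 0.1 N and height (world z) of tin_a between -0.004 and 0.004 m and angle between each of tin_a, tin_b's own z axis and vertical below 0.05 rad and linear speed of each of tin_a, tin_b below 0.02 m/s and contact force between tin_c and tin_b below 0.1 N and height (world z) of tin_b between -0.004 and 0.004 m and contact force between each of tin_a, tin_b and anything else below 3 N))); the arm keeps its last pose, push and grip.
It fails at once if a tin is knocked over (tilted by more than 35 degrees) (angle between any of tin_a, tin_b, tin_c's own z axis and vertical above 0.61 rad).
It fails at once if the saucer, the magnifier or a lid is shifted by more than 20 mm (distance of any of saucer, magnifier, lid_0, lid_1, lid_2 from where it was at the start of the episode above 0.02 m).
It also fails if it takes over 72 s, if anything falls off the work surface, if the arm or the gripper's body presses on something with over 40 N, if the wrist force passes 120 N, or if a joint passes its speed limit or range.

## Robot

A 7-joint arm with a two-finger parallel gripper is mounted at the origin on the work surface. World frame = base frame: x ahead of the robot, y to its left, z up, the work surface at z = 0. Lengths are in mm, angles in rad, forces in N, time in s.
With the tool pointing down it reaches from about 400 to 900 mm from the base axis. Payload 5.6 kg.
Tool frame: the origin (TCP) lies midway between the tips of the shut fingers; the grasp point (between the pads) lies 19 mm behind it; z points along the fingers, y is the line along which they close (so a half turn about z gives the same grasp; the last joint's range is limited). The gripper opens to 92 mm and grips with 3 to 60 N. Pads are 20 mm wide; open, the fingers measure 128 mm over their backs; the gripper's body (75 mm by 189 mm) begins 69 mm behind the grasp point.
Start: joints at [1.181, 0.468, -0.012, 1.603, 0.006, 1.071, -0.056], TCP at [220.888, -611.324, 214.592] pointing down, gripper open.
Joint ranges: [-2.53, 2.53], [-0.31, 2.02], [-1.57, 1.55], [0.28, 2.44], [-1.29, 4.43], [0.15, 1.84], [-2.92, 2.92]. Speed limits (rad/s): [2.57, 2.57, 3.14, 3.14, 3.14, 3.14, 3.14].

## Interface

Orientations are given as a rotation vector (axis times angle).
In Python, from cell import robot, grip, kin, viewer gives the robot as it stands. Calls block until the motion is done:
- robot.movep(position, orientation): joint-space move of the TCP to a pose.
- robot.servo_line(position, feed=150, rotation=None): straight line of the TCP; rotation=None keeps the orientation; feed is the mean speed in mm/s.
- robot.goto_joints(angles): joint-space move.
- grip(opening, newtons=None): opening from 0.0 (shut) to 1.0 (fully open); newtons is the grip in N (None keeps the last); returns when the fingers have stopped.
- robot.hold(seconds).
- kin.ik(position, orientation): joint angles nearest the present ones, or None.
- robot.observe(): the state.
- viewer.read_camera(name): name is "side" or "top" or "wrist"; returns the picture (480x640x3 uint8, red, green, blue); there is no depth.
- viewer.camera_info(name): a dict with "camera_matrix" (3x3 intrinsics, pixels), "R" (3x3) and "t" (3): a world point X has camera coordinates R X + t. Camera axes: x right, y down, z forward; pixel columns grow to the right and rows downward; lengths in mm; the calibration is good to about 2 mm. A picture is of the moment at which its call begins: read the wrist's pose just before it. camera_info takes no time and is no camera call; for the wrist camera it gives the pose at the moment of the call.
A pose or a line that the arm cannot do raises robot.IKError and nothing moves.
- robot.job_done(): hands the job in; it is judged then, once.
Trained networks look in the newest picture that a camera, given by its name, has taken for a name from the list of things; names that differ only in an ending like _2 or _b are one class to them, and where a whole thing is asked for, a point or a joint stands for the part that bears it (a point fixed in the world has none). Each returns a list of dicts, best first, with "confidence" (0 to 1); they miss things now and then, are a little off and sometimes report something else, mostly with a low value. They report only what shows in the picture. A call takes as long as a camera call. They do not tell look-alikes from the thing itself.
- viewer.silhouettes(name, camera): "mask" (480x640 bool, what is visible of it).
- viewer.pinpoint(name, camera): "at" ([x, y, z] in mm, in the coordinates of the camera as it stood for that picture, good to about 4 mm: a listed point, or the origin of a listed thing).
The state is a dict: "t": time; "joints": joint angles; "joint_velocities": joint speeds; "joint_torque": joint torques, N m; "tcp_pos": TCP position; "tcp_rot": TCP orientation; "contact_force": force on the tool from outside, world axes, zero at the start; "wrist_torque": the same for the moment, N m; "grip_width": opening from 0.0 (shut) to 1.0 (fully open); "grip_force": force on a finger pad.
Only numpy, scipy, OpenCV 4.12 (cv2) and the standard library are available. Lean on these libraries where they do the work, as an engineer would, in place of code of your own. Each camera call takes 0.05 s, during which the arm holds its last target. There are 200 camera calls.

## Working session

There is one attempt and no reset: what is moved stays moved. The work goes in short steps, each a Python script; the robot and the scene stay as the last script left them, time stands still between calls to the robot, and variables do not carry over. Pictures are saved under pics/ and viewed, at most 10 in all, crops included, and the job is handed in when it is done.

```bash
ls; mkdir -p pics; cat > h.py <<'E'
import numpy as np, cv2
from cell import robot, grip, kin, viewer
from scipy.spatial.transform import Rotation as Ro
def snap(c,fn=None):
    im=viewer.read_camera(c); i=viewer.camera_info(c)
    if fn: cv2.imwrite('pics/'+fn,im[:,:,::-1])
    return im,i
def w(i,p): return np.array(i["R"]).T@(np.array(p)-np.array(i["t"]))
def px(i,X):
    c=np.array(i["R"])@np.array(X)+np.array(i["t"]); q=np.array(i["camera_matrix"])@c; return q[:2]/q[2]
def ray(i,uv,z):
    R=np.array(i["R"]);t=np.array(i["t"]);K=np.array(i["camera_matrix"])
    d=R.T@np.linalg.solve(K,[uv[0],uv[1],1.]);c=-R.T@t
    return c+d*(z-c[2])/d[2]
def down(yaw): # tool y axis (closing line) at world angle yaw+90deg ; x axis at yaw
    c,s=np.cos(yaw),np.sin(yaw)
    return Ro.from_matrix(np.array([[c,s,0],[s,-c,0],[0,0,-1.]])).as_rotvec()
E
python3 - <<'E'
from h import *
for c in ('top','side'):
    im,i=snap(c,c+'0.png')
    print(c,'campos',np.round(-np.array(i["R"]).T@np.array(i["t"])))
    for n in ('fence','fence_clamp','tray','tray_far_left','tray_far_right','tray_near_left','tin_a','saucer','magnifier','lid_0'):
        for d in viewer.pinpoint(n,c)[:4]:
            p=w(i,d['at']); print(n,round(d['confidence'],2),np.round(p),np.round(px(i,p)))
o=robot.observe(); print(o['t'],o['tcp_rot'],o['contact_force'])
E
```

```text
pics
top campos [ 381.   17. 1265.]
fence 0.88 [709. 282.   1.] [225. 185.]
fence_clamp 0.75 [791. 159.  54.] [272. 147.]
fence_clamp 0.62 [656.  10.   4.] [332. 205.]
fence_clamp 0.24 [ 482. -134.   -3.] [390. 274.]
tray 0.83 [601. 112.   2.] [292. 227.]
tray 0.77 [394.  81.   0.] [303. 310.]
tray 0.58 [583. 440.  -1.] [161. 234.]
tray_far_left 0.83 [655. 393.  -0.] [181. 206.]
tray_far_left 0.74 [308.  90.   2.] [299. 346.]
tray_far_left 0.68 [684. 193.   7.] [260. 194.]
tray_far_right 0.89 [420. 160.   3.] [271. 300.]
tray_far_right 0.72 [659.  12.   3.] [331. 204.]
tray_far_right 0.61 [523. 378.  -2.] [185. 258.]
tray_near_left 0.86 [646. 499.  -1.] [139. 210.]
tray_near_left 0.75 [543. 213.  -0.] [251. 250.]
tray_near_left 0.75 [370.  -0.   2.] [337. 320.]
tin_a 0.87 [ 556. -370.   -2.] [484. 245.]
tin_a 0.86 [ 480. -134.   -4.] [390. 275.]
tin_a 0.8 [ 471. -248.   -2.] [437. 279.]
tin_a 0.68 [597. 116.   1.] [290. 229.]
saucer 0.86 [ 684. -170.    3.] [403. 195.]
magnifier 0.71 [ 682. -373.   -1.] [483. 196.]
lid_0 0.77 [341. 394.  24.] [172. 333.]
side campos [  42. 1101.  916
[... 424 characters left out ...]
 [207. 309.]
tray_far_right 0.86 [653.  12.   5.] [283. 251.]
tray_far_right 0.85 [415. 163.  -1.] [344. 313.]
tray_far_right 0.64 [520. 383.   1.] [257. 363.]
tray_near_left 0.69 [365.   2.   3.] [388. 278.]
tray_near_left 0.69 [640. 501.  -0.] [175. 385.]
tray_near_left 0.64 [541. 210.  -2.] [286. 311.]
tin_a 0.92 [ 472. -133.   -6.] [367. 242.]
tin_a 0.9 [ 464. -246.    3.] [385. 218.]
tin_a 0.55 [ 554. -369.    0.] [370. 193.]
saucer 0.62 [ 680. -174.    3.] [305. 214.]
magnifier 0.55 [597. 117.   1.] [284. 280.]
magnifier 0.49 [ 676. -374.   -7.] [334. 185.]
lid_0 0.6 [342. 398.  23.] [332. 390.]
1.1 [ 3.09444827e+00  5.41883480e-01 -6.38899637e-05] [-0.81929254 -0.12435357  0.70553752]
```

View pics/top0.png

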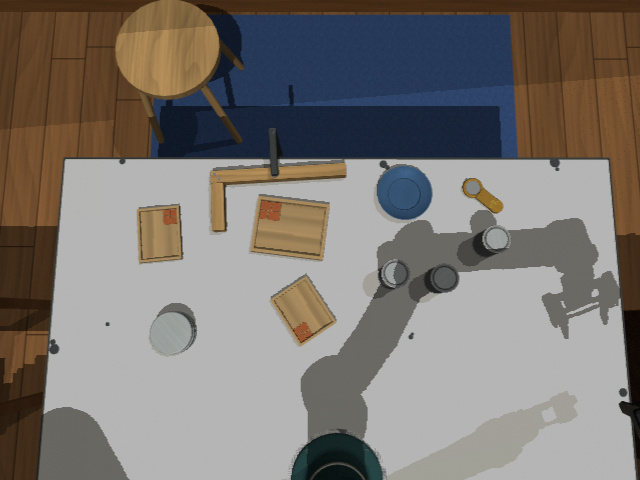

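View pics/side0.png

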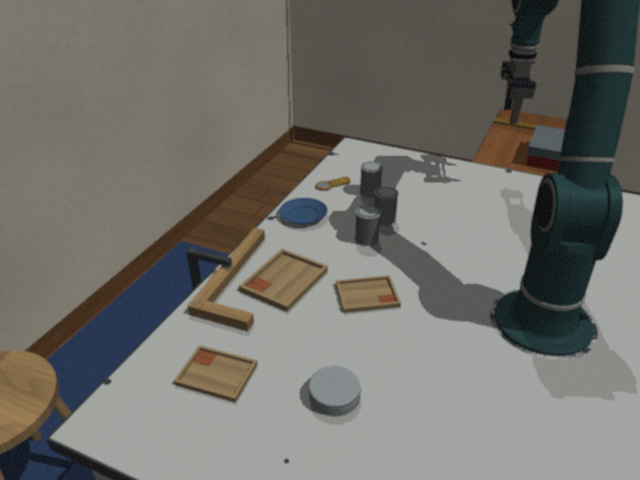

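Candidates for the tray in the top view are (291,227), (303,310) and (160,234). The one at (291,227) is the largest and lies beside the rail, so I choose it. The tins are at (395,274), (441,278) and (495,239). I'll take a close look from the wrist camera next.

```bash
python3 - <<'E'
from h import *
o=robot.observe(); p=np.array(o['tcp_pos'])
robot.servo_line([p[0],p[1],400],feed=250)
for yaw in (0,np.pi):
    print(yaw, kin.ik([560,150,400],down(yaw)))
robot.movep([600,150,400],down(0) if kin.ik([600,150,400],down(0)) is not None else down(np.pi))
o=robot.observe();print(o['t'],o['tcp_pos'])
im,i=snap('wrist','w1.png')
print('campos',np.round(-np.array(i["R"]).T@np.array(i["t"])))
for n in ('fence','fence_clamp','tray','tray_far_left','tray_far_right','tray_near_left'):
    for d in viewer.pinpoint(n,'wrist')[:3]:
        q=w(i,d['at']); print(n,round(d['confidence'],2),np.round(q),np.round(px(i,q)))
E
```

```text
0 [ 0.40681617  0.37856208 -0.97962507  1.48328191  0.31440202  1.44649705
 -2.14946846]
3.141592653589793 [ 0.43403589  0.39585196 -1.02754317  1.48185417  0.33879107  1.45395165
  0.97249154]
4.975 [600.34359892 149.04253455 399.82174801]
campos [682. 148. 570.]
fence_clamp 0.77 [787. 155.  53.] [314.  19.]
fence_clamp 0.64 [680. 195.   0.] [284. 120.]
fence_clamp 0.15 [593. 116.  -0.] [344. 186.]
tray 0.96 [581. 447.   2.] [100. 195.]
tray 0.88 [392.  81.  -1.] [365. 319.]
tray 0.77 [599. 113.   1.] [346. 182.]
tray_far_left 0.83 [308.  83.  -4.] [362. 367.]
tray_far_left 0.79 [653. 396.  -5.] [133. 141.]
tray_far_left 0.69 [678. 196.   0.] [283. 121.]
tray_far_right 0.97 [662.  17.  -6.] [419. 133.]
tray_far_right 0.84 [422. 161.   3.] [312. 302.]
tray_near_left 0.96 [648. 498.  -0.] [ 55. 145.]
tray_near_left 0.88 [364.  -1.   1.] [419. 337.]
tray_near_left 0.8 [537. 213.  -2.] [274. 226.]
```

View pics/w1.png

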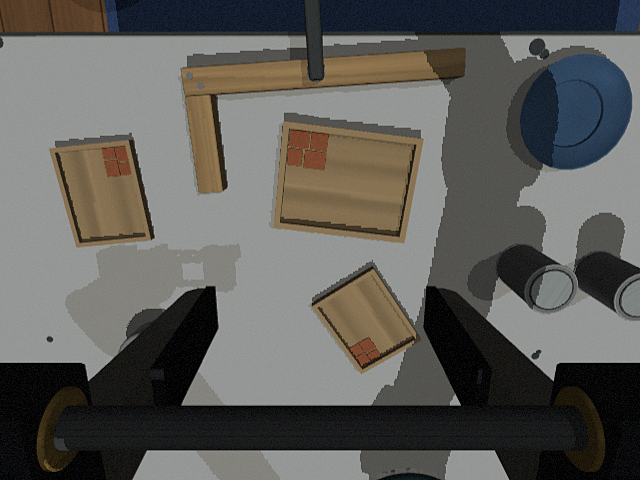

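The wrist picture shows the fence corner near (213,96), and the largest tray at (346,182) with four pieces on its floor, which confirms the choice. I'll measure the fence edges in an enlarged crop.

```bash
python3 - <<'E'
import cv2
im=cv2.imread('pics/w1.png')[40:210,175:475]
cv2.imwrite('pics/w1c.png',cv2.resize(im,(795,450),interpolation=cv2.INTER_CUBIC))
E
```

```text
(no output)
```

View pics/w1c.png

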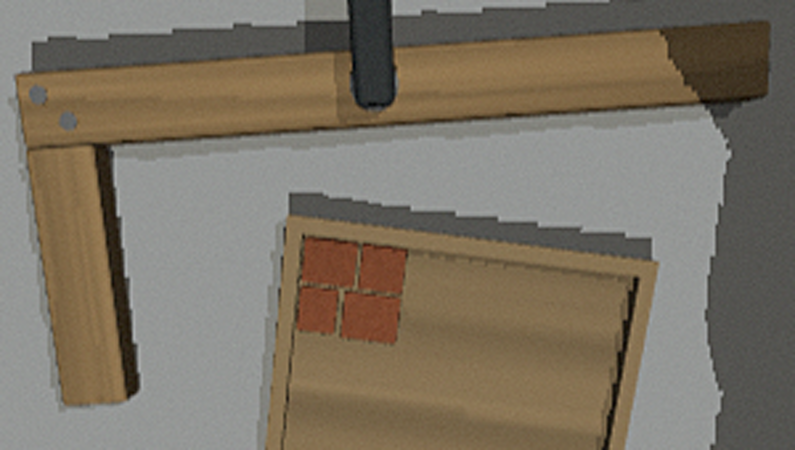

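```bash
python3 - <<'E'
from h import *
i=viewer.camera_info('wrist')
f=lambda u,v,z:ray(i,(175+u/2.65-0.5+.19,40+v/2.65-.31),z)
a,b=f(112,144,0),f(740,100,0); c,d=f(112,144,0),f(138,388,0); e,g=f(97,147,30),f(128,398,30)
print(a,b,d,e,g)
v=b-a; yaw=np.arctan2(v[0],-v[1]); print('yaw rail deg',np.degrees(-yaw))
for p,q in((c,d),(e,g)):
    v=p-q; print('stop',np.degrees(np.arctan2(v[1],v[0])))
for z in(0,30):print(f(768,96,z))
o=robot.observe();print(o['t'],o['contact_force'])
for yaw in np.radians([4,184,94,-86]):
    q=kin.ik([520,140,6],down(yaw));print(yaw,None if q is None else np.round(q,2))
E
```

```text
[710.91485628 280.73216291   0.        ] [730.56177013 -20.8243323    0.        ] [592.70844232 275.72928009   0.        ] [708.07810818 280.75215592  30.        ] [592.50407183 274.23900168  30.        ]
yaw rail deg -3.7276482473950976
stop 2.4234988076628388
stop 3.225481771417651
[732.33814913 -34.04268226   0.        ]
[729.66552474 -24.40758386  30.        ]
5.325 [-0.57081467 -0.04066034  1.24103914]
0.06981317007977318 [ 0.19  0.71 -0.67  1.97  0.68  0.7  -2.4 ]
3.2114058236695664 [ 0.57  1.2  -1.34  1.95  1.29  1.23  0.36]
1.6406094968746698 [ 0.39  0.86 -0.95  1.95  0.95  0.86 -1.03]
-1.5009831567151235 [-0.78  0.66  0.59  2.03 -0.62  0.63 -2.85]
```

```bash
cat >> h.py <<'E'
FO=np.array([710.,281.]); FY=np.radians(3.6)
A=np.array([[np.cos(FY),-np.sin(FY)],[np.sin(FY),np.cos(FY)]])
def fw(x,y,z): return [*(FO+A@[x,y]),z]
def inf(p): return A.T@(np.array(p)[:2]-FO)
def force():
    return A.T@np.array(robot.observe()['contact_force'])[:2]
def press(start,axis,free,stop,lim=12,z=5,step=2.5):
    """slide along fence axis (0=x,1=y) quickly to 'free', then stepwise up to 'stop' or force rise"""
    p=list(start); p[axis]=free; f0=force()
    robot.servo_line(fw(*p,z),feed=50); print('free',p,np.round(force()-f0,1))
    while p[axis]<stop:
        p[axis]+=step; robot.servo_line(fw(*p,z),feed=30); f=force()-f0
        print(np.round(p,1),np.round(inf(robot.observe()['tcp_pos']),1),np.round(f,1))
        if -f[axis]>lim: break
    return p
def trays(c='wrist'):
    im,i=snap(c)
    for n in ('tray','tray_far_left','tray_far_right','tray_near_left'):
        for d in viewer.pinpoint(n,c)[:3]:
            q=w(i,d['at']); print(n,round(d['confidence'],2),np.round(inf(q),1),round(q[2]))
E
python3 - <<'E'
from h import *
i=viewer.camera_info('wrist'); print('decoy',ray(i,(372,264),18),'tray NR',ray(i,(406,242),0))
robot.movep(fw(-217,-160,100),down(FY))
robot.servo_line(fw(-217,-160,5),feed=120)
f0=force();print(inf(robot.observe()['tcp_pos']),f0,robot.observe()['grip_width'])
p=press([-217,-160],0,-160,-143)
robot.servo_line(fw(p[0]-12,p[1],5)); robot.servo_line(fw(p[0]-12,p[1],120),feed=200)
trays('top'); print(robot.observe()['t'])
E
```

```text
decoy [486.70617506  76.83605741  18.        ] tray NR [513.22321462  27.54534458   0.        ]
[-216.45791416 -159.68359043] [0.4556324  0.43087817] 0.9973103660093536
free [-160, -160] [-0.   0.6]
[-157.5 -160. ] [-157.3 -160. ] [-1.2 -0.6]
[-155. -160.] [-154.6 -160.1] [-1.6 -0.9]
[-152.5 -160. ] [-152.1 -160.1] [-2.1 -0.8]
[-150. -160.] [-150.8 -160.1] [-6.2 -1.2]
[-147.5 -160. ] [-150.7 -160.1] [-11.5  -1.3]
[-145. -160.] [-150.6 -160.1] [-17.   -2.2]
tray 0.83 [-332.5 -184.4] 1
tray 0.61 [-115.4  166.5] 1
tray_far_left 0.92 [  2.6 -56.4] 4
tray_far_left 0.7 [-46.9 118. ] -2
tray_far_left 0.67 [-412.6 -166.3] -3
tray_far_right 0.84 [-1.000e-01 -2.398e+02] 5
tray_far_right 0.82 [-182.9  110.8] -2
tray_far_right 0.64 [-296.7 -100.5] 2
tray_near_left 0.89 [-358.8 -259.3] 3
tray_near_left 0.73 [-53.3 221.5] 3
11.4917
```

```bash
python3 - <<'E'
from h import *
grip(0.75)
yy=FY+np.pi/2
robot.movep(fw(-74,-272,120),down(yy))
robot.servo_line(fw(-74,-272,5),feed=120)
p=press([-74,-272],1,-200,-181)
robot.servo_line(fw(p[0],p[1]-12,5)); robot.servo_line(fw(p[0],p[1]-12,120),feed=200)
trays('top'); print(robot.observe()['t'])
E
```

```text
free [-74, -200] [-0.1 -1. ]
[ -74.  -197.5] [ -74.  -197.7] [ 0.4 -3.5]
[ -74. -195.] [ -74.  -194.8] [-0.6 -2.7]
[ -74.  -192.5] [ -74.  -192.1] [-0.6 -2.6]
[ -74. -190.] [ -74.  -189.5] [-1.7 -2.3]
[ -74.  -187.5] [ -74. -188.] [-1.1 -4.2]
[ -74. -185.] [ -74.  -187.9] [-1.7 -8.5]
[ -74.  -182.5] [ -74.  -187.9] [ -3.1 -13.2]
tray 0.92 [-69.9 -91.4] 3
tray 0.81 [-117.9  168.2] 1
tray_far_left 0.96 [-413.2 -163.4] -2
tray_far_left 0.95 [ 3.1 -1.5] 4
tray_far_left 0.84 [-44.3 119.5] 0
tray_far_right 0.87 [-183.   114.6] -1
tray_far_right 0.69 [-297.7 -102. ] 4
tray_far_right 0.27 [-2.8 -0.9] -1
tray_near_left 0.94 [-358.6 -258.3] 0
tray_near_left 0.84 [-50.2 220.5] 1
tray_near_left 0.68 [-139.8    3.6] -3
19.1083
```

```bash
python3 - <<'E'
from h import *
robot.movep(fw(-170,-90,120),down(FY))
robot.servo_line(fw(-170,-90,5),feed=150)
p=press([-170,-90],0,-154,-143,lim=11,step=3)
robot.servo_line(fw(p[0]-14,p[1],5)); robot.servo_line(fw(p[0]-14,p[1],250),feed=250)
robot.movep(fw(-110,-100,330),down(FY))
im,i=snap('wrist','w2.png'); 
u=px(i,fw(-70,-90,0)).astype(int);print(u,robot.observe()['t'])
c=im[max(0,u[1]-110):u[1]+110,max(0,u[0]-145):u[0]+145]
cv2.imwrite('pics/w2c.png',cv2.resize(c,None,fx=2.7,fy=2.7,interpolation=cv2.INTER_CUBIC)[:600,:800,::-1])
trays()
E
```

```text
free [-154, -90] [-0.   0.1]
[-151  -90] [-151.  -90.] [ 0.7 -1. ]
[-148  -90] [-150.8  -90. ] [-6.8 -0.2]
[-145  -90] [-150.7  -89.9] [-13.6  -1. ]
[310 153] 24.5917
tray 0.92 [-333.  -182.2] -1
tray 0.81 [-121.   169.6] -3
tray 0.77 [-71.1 -89. ] 0
tray_far_left 0.91 [-1.5  1.4] -2
tray_far_left 0.81 [-44.4 119. ] -3
tray_far_left 0.77 [-415.3 -170.9] -4
tray_far_right 0.79 [-183.7  115.4] 1
tray_far_right 0.65 [-298.5 -103.1] 0
tray_far_right 0.62 [   3.  -178.7] 0
tray_near_left 0.97 [-141.9    1.3] -3
tray_near_left 0.81 [-52.  221.1] -3
tray_near_left 0.44 [1.1 3.1] 2
```

View pics/w2c.png

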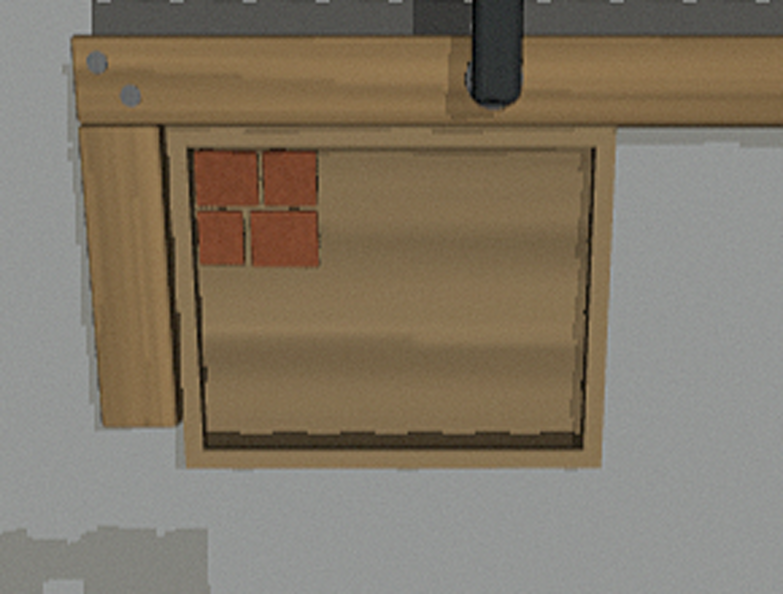

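The tray is flush along the rail (bottom edge near row 125 of the crop) and along the stop (near column 170). Next I'll weigh the tins.

```bash
cat > weigh.py <<'E'
from h import *
import sys
yw=np.pi/2
def weigh(x,y):
    robot.movep([x,y,180],down(yw)); robot.servo_line([x,y,38],feed=150)
    robot.hold(.3); b=robot.observe()
    grip(0.3,25); robot.hold(.2); g=robot.observe()
    robot.servo_line([x,y,63],feed=60); robot.hold(.5)
    l=robot.observe(); f=l['contact_force'][2]-b['contact_force'][2]
    print('tin',np.round([x,y]),'width',round(g['grip_width'],3),'gf',round(l['grip_force'],1),'dF',np.round(np.array(l['contact_force'])-b['contact_force'],2),'gripdF',np.round(np.array(g['contact_force'])-b['contact_force'],2),'t',l['t'])
    return -f
def release(x,y):
    robot.servo_line([x,y,38],feed=40); robot.hold(.1); grip(1.0); robot.servo_line([x,y,180],feed=200)
E
python3 - <<'E'
from weigh import *
grip(1.0)
robot.movep([470,-190,330],down(yw))
im,i=snap('wrist','w3.png'); T=[]
for d in viewer.pinpoint('tin_a','wrist'):
    q=w(i,d['at']); print(round(d['confidence'],2),np.round(q),np.round(px(i,q)))
    if d['confidence']>.4 and abs(q[2])<12 and q[1]<-80: T.append(q)
q0=min(T,key=lambda q:np.hypot(q[0]-477,q[1]+134)); print(q0)
if np.hypot(q0[0]-477,q0[1]+134)>12: raise SystemExit
W=weigh(q0[0],q0[1]); print(W)
if W<3: release(q0[0],q0[1])
E
```

```text
0.97 [ 470. -247.   -2.] [319. 233.]
0.68 [ 561. -372.    5.] [389. 327.]
0.6 [ 477. -138.   -4.] [325. 142.]
[ 477.42939898 -137.68699215   -3.54300379]
tin [ 477. -138.] width 0.697 gf 25.0 dF [ 0.47 -1.32 -3.35] gripdF [ 1.01 -1.29  0.45] t 31.1167
3.351190311179202
```

```bash
cat >> weigh.py <<'E'
def avg(n=15):
    a=[]
    for _ in range(n): robot.hold(.04); a.append(robot.observe()['contact_force'][2])
    return np.mean(a),np.std(a)
E
python3 - <<'E'
from weigh import *
p=robot.observe()['tcp_pos']; x,y=p[0],p[1]
l=avg(); robot.servo_line([x,y,38],feed=50); grip(1.0); b=avg()
print(l,b,b[0]-l[0],robot.observe()['t'])
E
```

```text
(np.float64(-4.736248182059517), np.float64(0.3405150121983051)) (np.float64(0.004222155202130129), np.float64(0.5018742079688189)) 4.740470337261646 33.6
```

```bash
python3 - <<'E'
from weigh import *
p=robot.observe()['tcp_pos']; x,y=p[0],p[1]
b=avg(8); grip(.3,30); robot.hold(.2)
robot.servo_line([x,y,63],feed=60); robot.hold(.3); l=avg()
print(b,l,b[0]-l[0])
if b[0]-l[0]<3.3: raise SystemExit
robot.servo_line([x,y,200],feed=120)
g=fw(-70,-90,190)   # tray's middle
robot.servo_line([g[0],g[1],200],feed=120)
robot.servo_line(g,feed=60); robot.hold(.8)
o=robot.observe(); print(o['t'],o['tcp_pos'],inf(o['tcp_pos']),o['grip_width'],o['grip_force'])
im,i=snap('side','s2.png')
for d in viewer.pinpoint('tin_a','side'):
    q=w(i,d['at']); print(round(d['confidence'],2),np.round(q),np.round(inf(q)))
trays('side')
E
```

```text
(np.float64(-0.1419030607840334), np.float64(0.3520852770643396)) (np.float64(-4.461775934800096), np.float64(0.521479704494135)) 4.319872874016063
41.7667 [645.7766542  186.77497318 190.00723257] [-70.01305409 -90.00647801] 0.6962919331745326 29.99918907880783
0.95 [ 465. -247.    1.] [-277. -512.]
0.74 [643. 191. 151.] [-72. -85.]
0.58 [ 554. -372.   -1.] [-197. -642.]
tray 0.72 [-70.4 -89.6] 3
tray 0.69 [-331.9 -179. ] 3
tray 0.68 [-116.3  169.2] 1
tray_far_left 0.71 [-0.7  1.4] 0
tray_far_left 0.7 [-416.1 -163.7] 1
tray_far_right 0.92 [  -4.9 -180.2] 3
tray_far_right 0.71 [-298.9 -101. ] 0
tray_near_left 0.9 [-136.6    1.5] 0
tray_near_left 0.61 [-361.5 -253.7] 3
```

View pics/s2.png

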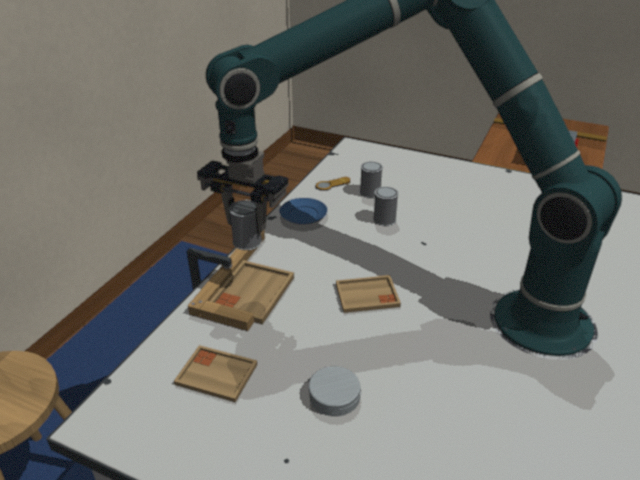

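The side view shows the tin held upright over the tray at (246,225), with the tray in the corner at (242,295). The other two tins stand at (371,180) and (385,206). The held tin weighs about 4.5 N, well above the light tins' 2.45 N limit.

```bash
python3 -c "
from h import *
print(robot.job_done())"
```

```text
the job is handed in; nothing more can be done
None
```

The job is handed in: the tray sits flush in the corner, and the heaviest tin (about 4.5 N by feel) is held upright with its base about 15 cm above the middle of the tray; I weighed only this tin, since no light tin can exceed 2.45 N.

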